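Clamp an uncut lens in the rimless-drilling jig and hold the drill plate down

ROBOT

A 6-joint arm with a two-finger parallel gripper is mounted at the origin on a cart in front of the work surface, level with it; the furniture and walls round the work are solid. World frame = base frame: x ahead of the robot, y to its left, z up, the work surface at z = 0. Lengths are in mm, angles in rad, forces in N, time in s.
With the tool pointing down it reaches from about 300 to 775 mm from the base axis. Payload 14.6 kg.
Tool frame: the origin (TCP) lies midway between the tips of the shut fingers; the grasp point (between the pads) lies 19 mm behind it (manip.hold_point_z is the distance from the TCP to the grasp point, in mm); z points along the fingers, y is the direction in which the jaws open and shut (so a half turn about z gives the same grasp; the last joint's range is limited). The gripper opens to 94 mm and grips with 3 to 60 N. Pads are 16 mm wide; open, the fingers measure 119 mm over their backs; the gripper's body (75 mm by 177 mm) begins 78 mm behind the grasp point.
Start: joints at [-0.067, 0.3, 1.521, -0, 1.321, -0.067], TCP at [549.99, -0.002, 205.446] pointing down, gripper open.
Joint ranges: [-3.03, 3.03], [-0.79, 2.21], [0.23, 2.52], [-1.04, 4.18], [0, 3.07], [-2.55, 2.55]. Speed limits (rad/s): [2.22, 2.22, 2.57, 3.14, 3.14, 3.14].

INTERFACE

Orientations are given as [roll, pitch, yaw] about the fixed x, y, z axes, in that order (R = Rz(yaw) Ry(pitch) Rx(roll)).
In Python, from cell import manip gives the robot as it stands.
- The arm moves only by the shell command python3 -m crank 'ROWS' [OPENING] [FORCE]. ROWS is JSON, a list of rows, each an object with "offset": the shift along the world's x, y, z in m, a list of three; "spin": the turn about the world's z in degrees. In form: [{"offset": [dx, dy, dz], "spin": spin}, ...]. A call has exactly 8 rows; each row is the pose to reach, as a shift and turn from the pose measured when the call began; what a row does not reach only later rows make up. A row lasts 1/12 s, in which the tool goes at most 41.7 mm and 7.16 degrees, less where a joint would pass 70% of its speed; a pose out of reach is approached as far as the arm can. A call with a gripper value outside its range is refused whole. OPENING is the opening, from 0 (shut) to 1 (fully open), set as the call begins (- or left out, the last holds). The fingers move at their own pace and stop on an object; FORCE is the grip in N (left out, the last holds). Time passes only in rows, so rows that repeat a pose let the fingers close, or fill a call up. It gives the time, the measured TCP pose, the force and the opening at its end, in the units of the state.
- manip.read_state(): the state, without advancing time (a new reading comes with each control period).
- manip.camera(name): name is "scene" or "side" or "wrist"; returns a dict with "pixels" (480x640x3 uint8, red, green, blue), "fx", "fy", "cx", "cy" (pixels), "k1" (the pictures are not rectified: a ray, as slopes to the right and down, at radius r is drawn at 1 + k1 r^2 times it, then the intrinsics apply), "extrinsics" (4x4, takes a point from world to camera coordinates); the wrist camera has in their place "hand_eye" (4x4, takes a point from camera to tool coordinates, whose origin is the TCP and whose axes are the flange's). Camera axes: x right, y down, z forward; pixel columns grow to the right and rows downward; lengths in mm; the calibration is good to about 2 mm. A picture is of the moment at which its call begins: read the wrist's pose just before it. There is no depth.
- manip.sign_off(): hands the job in, once; it reports no verdict.
Trained networks look in a picture, given as the dict that the camera call returned (one of the last four; its "shot" number tells which), for a name from the list of things; names that differ only in an ending like _2 or _b are one class to them, and where a whole thing is asked for, a point or a joint stands for the part that bears it (a point fixed in the world has none). Each returns a list of dicts, best first, with "conf" (0 to 1); they miss things now and then, are a little off and sometimes report something else, mostly with a low value. They report only what shows in the picture. A call takes as long as a camera call.
- manip.search_frame(picture, name): "location" ([x, y, z] in mm, in world coordinates, good to about 4 mm: the middle of the surface that is visible of it).
- manip.masks_of(picture, name): "mask" (480x640 bool, what is visible of it).
The state is a dict: "clock": time; "joints": joint angles; "qd": joint speeds; "effort": joint torques, N m; "eef_pos": TCP position; "eef_rot": TCP orientation; "wrist_force": force on the tool from outside, world axes, zero at the start; "moment": the same for the moment, N m; "finger_gap": finger opening in mm.
Only numpy, scipy, OpenCV 4.12 (cv2) and the standard library are available. Lean on these libraries where they do the work, as an engineer would, in place of code of your own. Each camera call takes 0.05 s, during which the arm holds its last target. There are 200 camera calls.

TASK

Lay the loose lens blank in the drilling jig, flat on the round sprung nest between the four white posts, and let go of it. Then take the aluminium drill plate (black grip on top) and feel it onto the jig's two steel locating pins (they vanish under the plate) until it drops over them; press it down against the nest's spring until it sits flush on both shoulders. Finish while still holding the plate pressed down there, ready for drilling, and leave the gold spectacles, the lens packet beside the jig and the glue dropper where they are.

Things in the scene. Friction and masses are not known exactly. Their poses are not given: they have to be found in the camera images.
- lens: round white lens blank, 65 mm across, 9 mm thick at the middle, 20 g, lying on the desk, on the robot's right at first. Origin: centre of its underside, z up through the lens. Pinch it by the rim across its full width (its rim is upright and 6 mm thick).
- jig: drilling jig, fixed, turned up to 0.3 rad: dark steel foot 110 (x) by 170 mm (y), top at 12 mm; two aluminium rails along x (84 by 24 mm) at y = +-62 mm, their tops (shoulders) at 31 mm, a steel pin in the middle of each; four white posts of 8 mm diameter at x, y = +-27 mm, 40 mm high, conical tips. Origin: centre of the foot on the desk, z up, y along the line through both pins.
- jig_seat (a point): point midway between the pins at shoulder height, 31 mm above the desk; axes as the jig. The drill plate's origin belongs here. With the lens in, the plate rides on the pin tips 14 mm above this until lined up, drops to 6 mm above it (pad on the lens) when the bores find the pins, and is flush at 0.
- pin_left (a point): tip of the pin on the jig's +y rail: 8 mm diameter with a bullet nose, standing 14 mm above the shoulder, so 45 mm above the desk.
- pin_right (a point): tip of the same kind of pin on the jig's -y rail; the pins are 124 mm apart.
- nest_top (a point): centre of the round dark rubber-topped nest (52 mm diameter) in the middle of the jig; with the spring free its top is 30 mm above the desk. The lens's origin belongs here. The white posts leave the lens 2 mm clearance all round; lower it with the fingers on the jig's +x and -x sides, which are open (rails stand close on the y sides).
- nest (a joint): how far the nest is pressed down, m: 0 is free (up), travel 8 mm. The spring carries the lens and the loose plate without yielding (it yields from about 7 N) and pushes back about 14 N at 6 mm, where the plate is flush on the shoulders with the lens beneath it.
- drill_plate: aluminium drill plate, 60 (x) by 150 (y) by 20 mm, 0.3 to 0.45 kg, on the desk to the left at first. End blocks at y = +-62 mm have blind bores (10 mm diameter, 17 mm deep, 2 mm lead-in) open only below; between them the underside is cut away 10 mm and has a pressure pad, 2 mm short of the blocks' underside. Fits either way round. Origin: centre of the blocks' underside, z up, y along its length.
- plate_grip (a point): point to grip on the plate's black grip, 42 mm above the plate's underside: the grip stands in the middle of the plate, 18 mm thick (plate x), 40 mm long (plate y), its top 53 mm above the underside.
- gold_spectacles: gold spectacles lying near the front of the desk before the jig, 38 x 129 x 33 mm; leave alone. Origin: centre of the underside.
- lens_packet: white paper lens packet, 74 x 72 x 9 mm, lying to the right of the jig; leave alone. Origin: centre of the underside.
- dropper: small brown glue dropper bottle with black top, 34 mm diameter, 102 mm tall, standing behind the jig; leave alone. Origin: centre of the underside.

How it is judged (in metres and radians):
On the way, in this order (a step that is already met when the one before it is completed fails the run):
1. the lens lies flat on the nest between the posts, let go (horizontal distance between lens and nest_top below 0.004 m and distance between lens and nest_top below 0.0055 m and angle between lens's own z axis and vertical below 0.06 rad and contact force between the fingers and lens below 0.1 N), for 0.2 s.
2. the drill plate has dropped over both pins, the lens beneath it (z of drill_plate in the frame of jig_seat below 0.0085 m and horizontal distance between drill_plate and jig_seat below 0.0025 m and angle between the y axis of drill_plate and the y axis of jig, either way round below 0.04 rad and angle between drill_plate's own z axis and vertical below 0.06 rad and horizontal distance between lens and nest_top below 0.004 m), for 0.2 s.
At the end, for the whole second after the job is handed in: Plate held (finger force over 3 N), on both pins (within 2.5 mm of the seat sideways, 0.04 rad yaw, 0.03 rad level), within 1.5 mm of the shoulders, still; lens flat, within 4 mm of the nest centre, clamped by over 6 N, nest pressed down over 4 mm (z of drill_plate in the frame of jig_seat below 0.0015 m and horizontal distance between drill_plate and jig_seat below 0.0025 m and angle between the y axis of drill_plate and the y axis of jig, either way round below 0.04 rad and angle between drill_plate's own z axis and vertical below 0.03 rad and value of joint nest above 0.004 m and contact force between drill_plate and lens above 6 N and horizontal distance between lens and nest_top below 0.004 m and angle between lens's own z axis and vertical below 0.06 rad and contact force between the fingers and drill_plate above 3 N and linear speed of drill_plate below 0.01 m/s); the arm keeps its last pose, push and grip.
It fails at once if the gold spectacles are shifted more than 25 mm (distance of gold_spectacles from where it was at the start of the episode above 0.025 m).
It fails at once if the lens packet is shifted more than 25 mm (distance of lens_packet from where it was at the start of the episode above 0.025 m).
It fails at once if the glue dropper is shifted more than 25 mm or knocked over (distance of dropper from where it was at the start of the episode above 0.025 m or angle between dropper's own z axis and vertical above 0.5 rad).
It also fails if it takes over 54 s, if anything falls off the work surface, if the arm or the gripper's body presses on something with over 40 N, if the wrist force passes 120 N, or if a joint passes its speed limit or range.

## Working session

There is one attempt and no reset: what is moved stays moved. The work goes in short steps, Python scripts to look and compute and a shell command to move; the robot and the scene stay as the last step left them, time stands still between calls to the robot, and variables do not carry over. Pictures are saved under pics/ and viewed, about 8 in all and at most 12, crops included, and the job is handed in when it is done.

```bash
mkdir -p pics
cat > h.py <<'E'
import numpy as np, cv2
from cell import manip
from scipy.spatial.transform import Rotation as R
def ext(p,s=None):
    if 'extrinsics' in p: return np.array(p['extrinsics'])
    T=np.eye(4);T[:3,:3]=R.from_euler('xyz',s['eef_rot']).as_matrix();T[:3,3]=s['eef_pos']
    return np.linalg.inv(T@np.array(p['hand_eye']))
def unproj(p,uv,z,s=None):
    "pixels -> world points on plane z (mm)"
    uv=np.atleast_2d(np.asarray(uv,float)); E=ext(p,s)
    d=np.c_[(uv[:,0]-p['cx'])/p['fx'],(uv[:,1]-p['cy'])/p['fy']]
    u=d.copy()
    for _ in range(20): u=d/(1+p['k1']*(u**2).sum(1,keepdims=True))
    r=np.c_[u,np.ones(len(u))]@E[:3,:3]; c=-E[:3,:3].T@E[:3,3]
    return c+r*((z-c[2])/r[:,2])[:,None]
def proj(p,X,s=None):
    E=ext(p,s); X=np.atleast_2d(X)@E[:3,:3].T+E[:3,3]; u=X[:,:2]/X[:,2:]
    u=u*(1+p['k1']*(u**2).sum(1,keepdims=True))
    return u*[p['fx'],p['fy']]+[p['cx'],p['cy']]
def save(p,n): cv2.imwrite('pics/'+n+'.png',cv2.cvtColor(p['pixels'],cv2.COLOR_RGB2BGR))
E
python3 - <<'E'
from h import *
s=manip.read_state();print(s)
for c in ('scene','side','wrist'):
    s=manip.read_state();p=manip.camera(c);save(p,c+'0')
    E=ext(p,s);print(c,'cam at',(-E[:3,:3].T@E[:3,3]).round())
    for n in ('lens','jig','nest_top','pin_left','pin_right','drill_plate','plate_grip','gold_spectacles','lens_packet','dropper'):
        print(n,[(np.round(d['location']).tolist(),round(d['conf'],2)) for d in manip.search_frame(p,n)][:3])
E
cd pics; python3 -c "
import cv2,numpy as np
cv2.imwrite('ss.png',cv2.resize(np.vstack([cv2.imread('scene0.png')]),(800,600)))"
```

```text
{'clock': 0.0, 'joints': array([-6.65824931e-02,  3.00472801e-01,  1.52160627e+00, -3.72491118e-05,
        1.32069016e+00, -6.65971412e-02]), 'qd': array([-0.00035218,  0.00014141, -0.00177465, -0.00043377, -0.00033115,
       -0.00064486]), 'effort': array([-1.53750298e-03, -5.31805658e+01, -3.52735734e+01,  7.07558286e-02,
        2.43994006e-02, -4.79655944e-05]), 'eef_pos': array([5.49728214e+02, 1.50293881e-02, 2.04874743e+02]), 'eef_rot': array([-3.14041629e+00, -4.22992245e-05,  1.57082019e+00]), 'wrist_force': array([-0.24576279,  0.64917323,  0.32640009]), 'moment': array([0.01770851, 0.03784574, 0.00608299]), 'finger_gap': 93.928344161564}
scene cam at [ -96. -655.  580.]
lens [([451.0, -233.0, 9.0], 0.73), ([509.0, 266.0, 19.0], 0.33)]
jig [([516.0, -4.0, 14.0], 0.83)]
nest_top [([529.0, 11.0, 29.0], 0.93)]
pin_left [([516.0, 3.0, 17.0], 0.68), ([508.0, 265.0, 18.0], 0.24)]
pin_right [([516.0, 2.0, 14.0], 0.97)]
drill_plate [([509.0, 267.0, 17.0], 0.91)]
plate_grip [([514.0, 267.0, 20.0], 0.76)]
gold_spectacles [([427.0, 51.0, 17.0], 0.93)]
lens_packet [([590.0, -224.0, 1
[... 239 characters left out ...]
 0.58)]
pin_left [([530.0, 36.0, 20.0], 0.88)]
pin_right [([530.0, 29.0, 13.0], 0.76)]
drill_plate [([518.0, 302.0, 23.0], 0.95)]
plate_grip [([517.0, 307.0, 23.0], 0.88)]
gold_spectacles []
lens_packet [([603.0, -216.0, 7.0], 0.85)]
dropper [([708.0, 92.0, 52.0], 0.77), ([530.0, 20.0, 30.0], 0.35)]
wrist cam at [551.  77. 386.]
lens [([455.0, -244.0, 6.0], 0.64)]
jig [([534.0, 24.0, 12.0], 0.72)]
nest_top [([536.0, 17.0, 34.0], 0.78)]
pin_left [([531.0, 25.0, 14.0], 0.74)]
pin_right [([534.0, 25.0, 8.0], 0.83)]
drill_plate []
plate_grip [([536.0, 16.0, 29.0], 0.58)]
gold_spectacles [([431.0, 67.0, 19.0], 0.71)]
lens_packet [([607.0, -249.0, 9.0], 0.98)]
dropper [([706.0, 84.0, 59.0], 0.58)]
```

View pics/ss.png

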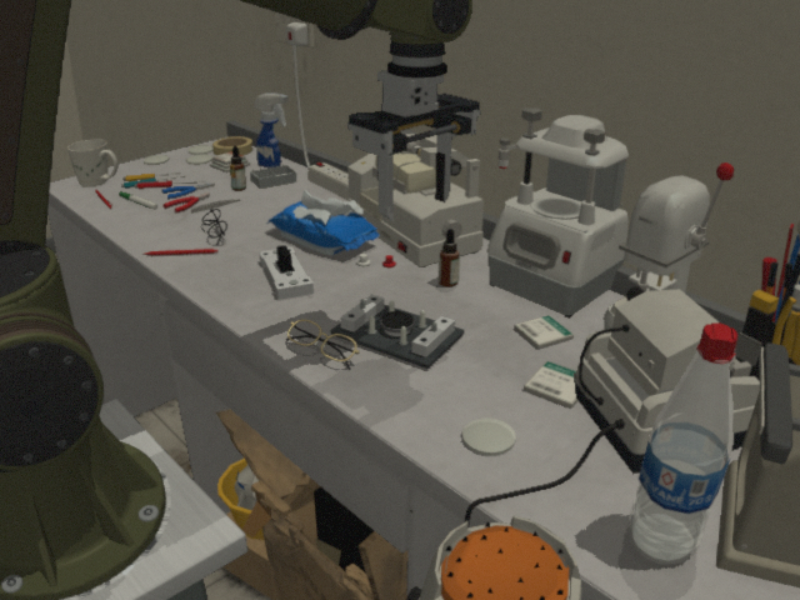

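View pics/wrist0.png

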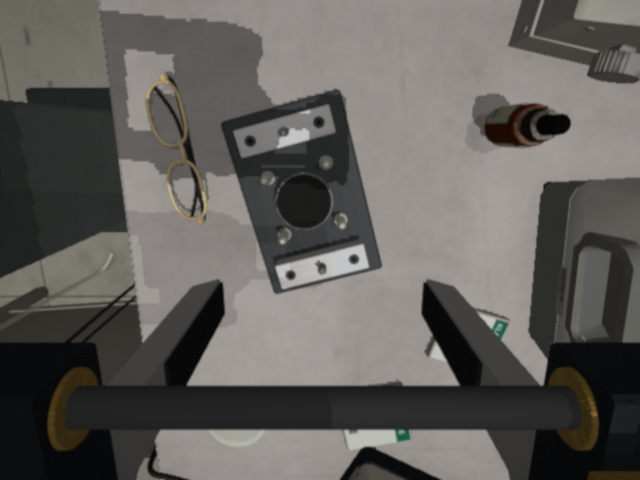

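The wrist view shows the jig with pins at about (283,131) and (321,267), the nest at (304,201) and four posts. The scene view shows the plate at left (285,272), the lens at (489,437), the spectacles close in front of the jig, and the dropper behind it. Next I fit the poses.

```bash
cat > fit.py <<'E'
from h import *
from scipy.optimize import least_squares
def fitjig(p,s,uv,pts,x0):
    def P(x):
        c,d=np.cos(x[2]),np.sin(x[2]); q=np.array(pts,float)
        return np.c_[x[0]+c*q[:,0]-d*q[:,1],x[1]+d*q[:,0]+c*q[:,1],q[:,2]]
    f=lambda x:(proj(p,P(x),s)-uv).ravel()
    r=least_squares(f,x0,x_scale=[1,1,.01],loss='soft_l1'); return r.x,f(r.x).reshape(-1,2).round(1)
E
python3 - <<'E'
from fit import *
s=manip.read_state();p=manip.camera('wrist')
uv=[(283,131),(321,267),(326,162),(268,178),(341,220),(284,235),(304,201),(222,124),(338,90),(381,267),(275,293)]
pts=[(0,62,45),(0,-62,45),(27,27,40),(-27,27,40),(27,-27,40),(-27,-27,40),(0,0,30),(-55,85,12),(55,85,12),(55,-85,12),(-55,-85,12)]
print(fitjig(p,s,uv,pts,[534,20,.25]))
for c in ('scene','side'):
    p=manip.camera(c)
    for n,z in (('lens',6),('drill_plate',20),('plate_grip',50)):
        for d in manip.masks_of(p,n)[:1]:
            v,u=np.nonzero(d['mask']); X=unproj(p,np.c_[u,v],z)
            (cx,cy),wh,a=cv2.minAreaRect(X[:,:2].astype(np.float32)); print(c,n,d['conf'],len(u),(u.mean(),v.mean()),(cx,cy),wh,a)
E
```

```text
(array([5.34984263e+02, 1.85805659e+01, 2.57740062e-01]), array([[-0.1, -1.8],
       [ 1.1,  2.6],
       [ 0.1,  0.6],
       [-3.6,  1.2],
       [ 0.8,  3.5],
       [-1.7,  3.8],
       [ 0.2, -1.2],
       [-2.8, -4.2],
       [ 2.2, -4.1],
       [ 2. , -0.6],
       [-0.7,  0.4]]))
scene lens 0.72 1074 (np.float64(390.7486033519553), np.float64(349.12011173184356)) (453.66754150390625, -235.02391052246094) (71.41197204589844, 64.39495849609375) 42.50939178466797
scene drill_plate 0.62 1143 (np.float64(228.9711286089239), np.float64(217.32983377077866)) (516.6814575195312, 277.3772888183594) (194.30751037597656, 66.6865005493164) 68.15774536132812
scene plate_grip 0.68 1153 (np.float64(228.9028620988725), np.float64(217.4145706851691)) (484.0876770019531, 226.73602294921875) (186.614501953125, 62.15338134765625) 68.15772247314453
side lens 0.73 370 (np.float64(411.0108108108108), np.float64(212.05135135135134)) (453.3189392089844, -224.24530029296875) (64.82799530029297, 67.83263397216797) 23.846059799194336
side drill_plate 0.56 2664 (np.float64(295.7331081081081), np.float64(355.6006006006006)) (517.8136596679688, 294.01776123046875) (158.72520446777344, 71.13996887207031) 68.3275146484375
side plate_grip 0.71 2865 (np.float64(295.5870855148342), np.float64(355.8244328097731)) (508.535888671875, 317.615966796875) (156.59934997558594, 71.72321319580078) 67.75314331054688
```

```bash
python3 -m crank '[{"offset":[-0.014,-0.035,0],"spin":2},{"offset":[-0.028,-0.070,0],"spin":4},{"offset":[-0.042,-0.105,-0.01],"spin":7},{"offset":[-0.056,-0.140,-0.02],"spin":10},{"offset":[-0.070,-0.175,-0.03],"spin":13},{"offset":[-0.084,-0.210,-0.04],"spin":14.8},{"offset":[-0.096,-0.231,-0.05],"spin":14.8},{"offset":[-0.096,-0.231,-0.05],"spin":14.8}]' 1 10
python3 - <<'E'
from h import *
s=manip.read_state();print(s['eef_pos'],s['eef_rot'],s['qd'].round(3))
p=manip.camera('wrist');save(p,'w1')
print(proj(p,[s['eef_pos'][0],s['eef_pos'][1],0],s))
for d in manip.search_frame(p,'lens')[:2]:print(d)
for d in manip.masks_of(p,'lens')[:2]:
    v,u=np.nonzero(d['mask']); X=unproj(p,np.c_[u,v],5,s)[:,:2].astype(np.float32)
    print(d['conf'],len(u),u.mean(),v.mean(),X.mean(0),cv2.minEnclosingCircle(X),cv2.minAreaRect(X))
E
```

```text
clock: 2.77
eef_pos: [451.6, -233.9, 153.7]
eef_rot: [-3.139, -0.001, 1.826]
wrist_force: [1.1, 1.5, -0.5]
finger_gap: 93.8
[ 451.56715241 -233.90955544  153.67279844] [-3.13942407e+00 -1.44189554e-03  1.82557439e+00] [ 0.08  -0.017 -0.029  0.014  0.038  0.089]
[[321.46621933 225.60522264]]
{'location': [456.2, -226.8, 4.2], 'conf': 0.92}
0.77 4874 327.53467377923675 223.51436192039392 [ 455.7818  -230.02034] ((455.9585266113281, -230.48110961914062), 33.62337112426758) ((455.5259704589844, -230.6573486328125), (65.9884033203125, 65.2308120727539), 38.28227233886719)
```

View pics/w1.png

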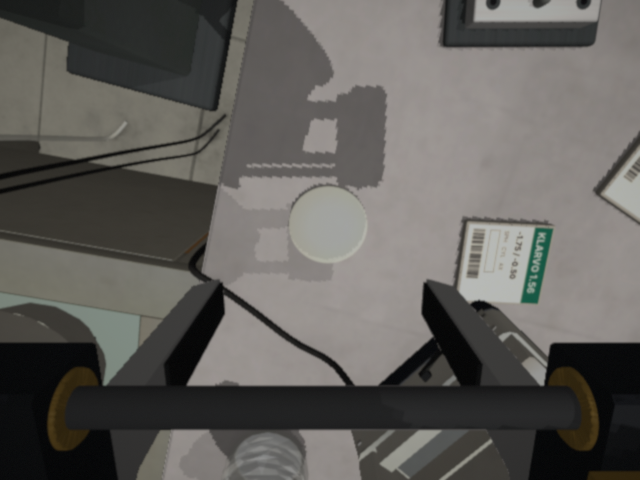

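The lens is at px (328,223), world (456,-230), with the fingers clear of the cable and packet. Descending.

```bash
python3 -m crank '[{"offset":[0.003,0.002,-0.03],"spin":0},{"offset":[0.004,0.003,-0.06],"spin":0},{"offset":[0.004,0.003,-0.09],"spin":0},{"offset":[0.004,0.003,-0.115],"spin":0},{"offset":[0.004,0.003,-0.125],"spin":0},{"offset":[0.004,0.003,-0.13],"spin":0},{"offset":[0.004,0.003,-0.13],"spin":0},{"offset":[0.004,0.003,-0.13],"spin":0}]'
python3 - <<'E'
from h import *
s=manip.read_state();print(s['eef_pos'],s['eef_rot'],s['qd'].round(3))
E
```

```text
clock: 3.58
eef_pos: [459.1, -227.9, 27.0]
eef_rot: [3.14, 0.001, 1.829]
wrist_force: [-0.8, -0.9, 0.7]
finger_gap: 94.1
[ 459.12935464 -227.90169175   27.03986496] [3.13996234e+00 1.37740636e-03 1.82910941e+00] [-0.004 -0.013 -0.002 -0.001 -0.001 -0.002]
```

```bash
python3 -m crank '[{"offset":[-0.003,-0.002,0],"spin":0},{"offset":[-0.003,-0.0024,-0.008],"spin":0},{"offset":[-0.003,-0.0024,-0.015],"spin":0},{"offset":[-0.003,-0.0024,-0.02],"spin":0},{"offset":[-0.003,-0.0024,-0.0235],"spin":0},{"offset":[-0.003,-0.0024,-0.0235],"spin":0},{"offset":[-0.003,-0.0024,-0.0235],"spin":0},{"offset":[-0.003,-0.0024,-0.0235],"spin":0}]'
python3 -m crank '[{"offset":[0,0,0],"spin":0},{"offset":[0,0,0],"spin":0},{"offset":[0,0,0],"spin":0},{"offset":[0,0,0],"spin":0},{"offset":[0,0,0],"spin":0},{"offset":[0,0,0],"spin":0},{"offset":[0,0,0],"spin":0},{"offset":[0,0,0],"spin":0}]' 0.5 10
```

```text
clock: 4.25
eef_pos: [456.2, -230.4, 3.7]
eef_rot: [3.14, 0.001, 1.829]
wrist_force: [-0.7, 0.1, -0.2]
finger_gap: 93.7
clock: 4.92
eef_pos: [456.2, -230.4, 3.7]
eef_rot: [3.14, 0.002, 1.829]
wrist_force: [-0.8, 0.3, 0.9]
finger_gap: 62.7
```

```bash
python3 -m crank '[{"offset":[0,0,0],"spin":0},{"offset":[0,0,0.005],"spin":0},{"offset":[0,0,0.015],"spin":0},{"offset":[0,0,0.035],"spin":0},{"offset":[0,0,0.06],"spin":0},{"offset":[0,0,0.08],"spin":0},{"offset":[0,0,0.09],"spin":0},{"offset":[0,0,0.09],"spin":0}]'
python3 - <<'E'
from h import *
s=manip.read_state();print(s['eef_pos'],s['finger_gap'])
p=manip.camera('wrist');save(p,'w2')
for d in manip.masks_of(p,'lens')[:2]:
    v,u=np.nonzero(d['mask']); X=unproj(p,np.c_[u,v],s['eef_pos'][2]+2,s)[:,:2].astype(np.float32)
    print(d['conf'],len(u),u.mean(),v.mean(),X.mean(0),cv2.minEnclosingCircle(X),cv2.minAreaRect(X))
E
```

```text
clock: 5.58
eef_pos: [457.2, -230.9, 96.2]
eef_rot: [3.137, 0.004, 1.829]
wrist_force: [0.2, 0.1, -0.0]
finger_gap: 63.1
[ 457.18544393 -230.89874611   96.23900692] 63.11183458182107
0.97 13996 322.1141040297228 295.7942269219777 [ 457.85278 -229.56502] ((458.0232849121094, -230.68478393554688), 33.478172302246094) ((458.31134033203125, -230.56838989257812), (63.20473861694336, 66.48649597167969), 18.346715927124023)
```

View pics/w2.png

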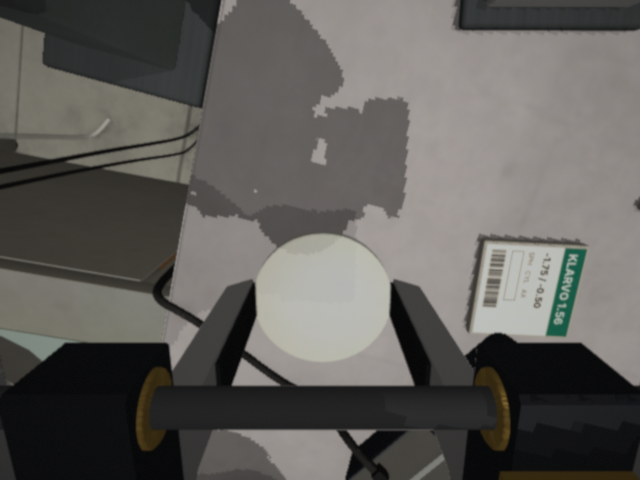

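Lens is held centred (323,298), within about 1 mm of the TCP. Moving to a viewpoint where the jig shows in front of the lens.

```bash
python3 -m crank '[{"offset":[0.01,0.015,0.01],"spin":0},{"offset":[0.025,0.04,0.025],"spin":0},{"offset":[0.045,0.07,0.04],"spin":0},{"offset":[0.065,0.1,0.05],"spin":0},{"offset":[0.085,0.125,0.054],"spin":0},{"offset":[0.098,0.145,0.054],"spin":0},{"offset":[0.103,0.153,0.054],"spin":0},{"offset":[0.103,0.153,0.054],"spin":0}]'
python3 -m crank '[{"offset":[0,0,0],"spin":0},{"offset":[0,0,0],"spin":0},{"offset":[0,0,0],"spin":0},{"offset":[0,0,0],"spin":0},{"offset":[0,0,0],"spin":0},{"offset":[0,0,0],"spin":0},{"offset":[0,0,0],"spin":0},{"offset":[0,0,0],"spin":0}]'
python3 - <<'E'
from h import *
s=manip.read_state();print(s['eef_pos'],s['eef_rot'],s['finger_gap'])
p=manip.camera('wrist');save(p,'w3');np.save('w3s.npy',np.r_[s['eef_pos'],s['eef_rot']])
x=proj(p,[[535,19,30]],s);print(x)
im=p['pixels'][0:360,130:530,::-1]
cv2.imwrite('pics/w3c.png',cv2.resize(im,(800,600) if 0 else None,fx=1.66,fy=1.66,interpolation=cv2.INTER_CUBIC))
E
```

```text
clock: 6.35
eef_pos: [559.1, -75.8, 145.7]
eef_rot: [-3.141, 0.0, 1.831]
wrist_force: [-0.8, 0.3, -0.7]
finger_gap: 62.6
clock: 7.02
eef_pos: [559.1, -75.9, 145.8]
eef_rot: [-3.141, 0.0, 1.831]
wrist_force: [-0.1, -0.4, -1.0]
finger_gap: 62.7
[559.06640728 -75.87657956 145.81142801] [-3.14132015e+00  3.55678029e-04  1.83121657e+00] 62.70542809883683
[[322.40029539  99.15938624]]
```

View pics/w3c.png

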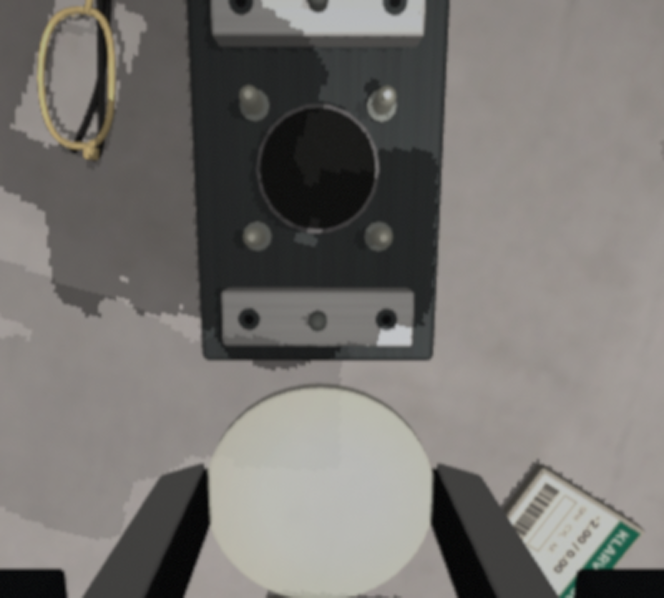

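Run:
```python
from fit import *
a=np.load('w3s.npy');s=dict(eef_pos=a[:3],eef_rot=a[3:]);p=manip.camera('wrist')
f=[((318,1),(0,62,45)),((317,321),(0,-62,45)),((249,93),(-27,27,40)),((384,93),(27,27,40)),((258,233),(-27,-27,40)),((379,233),(27,-27,40)),((318,166),(0,0,30)),((204,357),(-55,-85,12)),((433,357),(55,-85,12)),((222,290),(-42,-50,31)),((413,290),(42,-50,31)),((222,346),(-42,-74,31)),((413,346),(42,-74,31)),((213,38),(-42,50,31)),((424,38),(42,50,31))]
uv=np.array([x[0] for x in f])/1.66+[130,0]
print(fitjig(p,s,uv,[x[1] for x in f],[535,19,.26]))
i=[0,1,2,3,4,5,6]
print(fitjig(p,s,uv[i],[f[k][1] for k in i],[535,19,.26]))
# lens relative to tcp: red-white blob fit
for d in manip.masks_of(p,'lens')[:1]:
    v,u=np.nonzero(d['mask']); X=unproj(p,np.c_[u,v],s['eef_pos'][2]+2,s)[:,:2].astype(np.float32)
    print(d['conf'],cv2.minAreaRect(X))
```

```text
(array([5.34721704e+02, 1.74543682e+01, 2.58197996e-01]), array([[-0.1, -7.3],
       [ 0.4,  0.5],
       [-0.1,  0.3],
       [ 1.7,  0.4],
       [-3.5,  1.5],
       [ 2.5,  1.6],
       [-0.1,  1.3],
       [-1.2,  1.6],
       [ 0.3,  1.8],
       [-0.6, -0.3],
       [ 0.8, -0.2],
       [ 0.6, -1.2],
       [-0.4, -1. ],
       [-0.8, -2.2],
       [ 0. , -1.9]]))
(array([5.34486034e+02, 1.78119864e+01, 2.57457199e-01]), array([[-0.3, -8.1],
       [ 0.1, -0. ],
       [-0.3, -0.4],
       [ 1.5, -0.2],
       [-3.7,  0.9],
       [ 2.3,  1. ],
       [-0.3,  0.7]]))
0.91 ((560.1453857421875, -75.61140441894531), (63.33138656616211, 66.44451141357422), 10.418288230895996)
```

```bash
python3 -m crank '[{"offset":[-0.004,0.015,0],"spin":0},{"offset":[-0.009,0.035,-0.01],"spin":0},{"offset":[-0.016,0.06,-0.025],"spin":0},{"offset":[-0.022,0.08,-0.04],"spin":0},{"offset":[-0.025,0.0905,-0.055],"spin":0},{"offset":[-0.0255,0.0933,-0.065],"spin":0},{"offset":[-0.0255,0.0933,-0.07],"spin":0},{"offset":[-0.0255,0.0933,-0.07],"spin":0}]'
python3 - <<'E'
from fit import *
s=manip.read_state();print(s['eef_pos'],s['eef_rot'],s['qd'].round(3))
p=manip.camera('wrist')
for d in manip.masks_of(p,'lens')[:1]:
    v,u=np.nonzero(d['mask']); X=unproj(p,np.c_[u,v],s['eef_pos'][2]+2,s)[:,:2].astype(np.float32)
    print(d['conf'],cv2.minAreaRect(X))
A=p['pixels'][0:330,160:480,::-1]
cv2.imwrite('pics/w4c.png',cv2.resize(A,None,fx=1.8,fy=1.8,interpolation=cv2.INTER_CUBIC))
E
```

```text
clock: 7.83
eef_pos: [533.3, 17.5, 75.0]
eef_rot: [-3.14, -0.0, 1.832]
wrist_force: [-0.4, -0.3, 0.3]
finger_gap: 62.9
[533.29646163  17.46047769  74.9738076 ] [-3.13988215e+00 -2.66969812e-05  1.83162287e+00] [-0.015 -0.02  -0.022 -0.     0.024 -0.002]
0.27 ((444.3310852050781, 66.18907928466797), (23.990360260009766, 99.41600799560547), 9.973691940307617)
```

View pics/w4c.png

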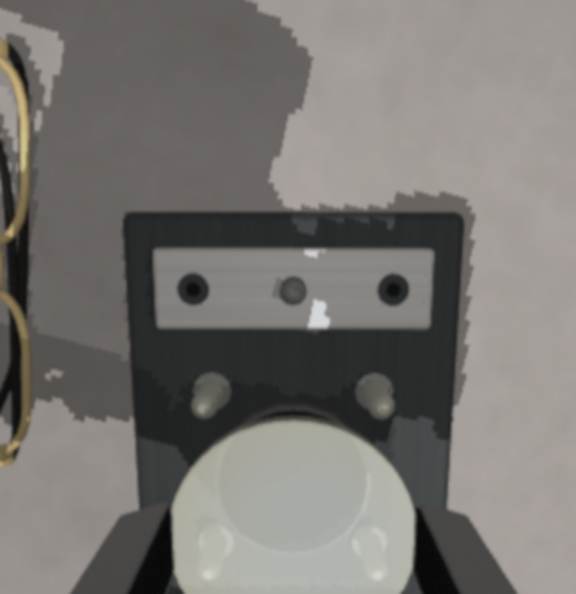

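Run:
```python
from fit import *
s=manip.read_state();p=manip.camera('wrist')
f=[((293,288),(0,62,45)),((203,411),(-27,27,40)),((384,410),(27,27,40)),((125,212),(-55,85,12)),((463,213),(55,85,12)),((153,248),(-42,74,31)),((434,248),(42,74,31)),((432,328),(42,50,31)),((157,328),(-42,50,31))]
uv=np.array([x[0] for x in f])/1.8+[160,0]
print(fitjig(p,s,uv,[x[1] for x in f],[535,18,.26]))
# lens rim (underside/top edge): upper arc points
c=np.array([(293,418),(220,440),(366,440),(185,478),(400,478),(173,520),(414,520)])/1.8+[160,0]
X=unproj(p,c,s['eef_pos'][2]+2.5,s)[:,:2]
r=least_squares(lambda q:np.hypot(*(X-q[:2]).T)-32.5,[533,18]);print(r.x,r.fun.round(1),s['eef_pos'])
```

```text
(array([5.35749628e+02, 1.63984847e+01, 2.58522450e-01]), array([[ 0.4,  2.5],
       [ 1. , -1.6],
       [-0.9, -1. ],
       [-1.7, -0.1],
       [ 1.3, -0.5],
       [ 0.2,  0.1],
       [ 0.1,  0.2],
       [-1.1,  0.5],
       [ 0.1,  0.4]]))
[535.3355296   17.16864837] [ 0.2  0.2  0.1 -0.1 -0.3 -0.8 -0.5] [534.03983068  16.94888602  76.25235852]
```

```bash
python3 -m crank '[{"offset":[0.0003,-0.0003,-0.008],"spin":0},{"offset":[0.0003,-0.0003,-0.016],"spin":0},{"offset":[0.0003,-0.0003,-0.023],"spin":0},{"offset":[0.0003,-0.0003,-0.028],"spin":0},{"offset":[0.0003,-0.0003,-0.032],"spin":0},{"offset":[0.0003,-0.0003,-0.036],"spin":0},{"offset":[0.0003,-0.0003,-0.039],"spin":0},{"offset":[0.0003,-0.0003,-0.039],"spin":0}]'
python3 - <<'E'
from fit import *
s=manip.read_state();p=manip.camera('wrist');print(s['eef_pos'],s['wrist_force'],s['moment'])
A=p['pixels'][100:400,150:490,::-1];B=manip.camera('scene')
x=proj(B,[534,17,35])[0].astype(int);print(x)
b=B['pixels'][x[1]-50:x[1]+50,x[0]-80:x[0]+80,::-1]
cv2.imwrite('pics/w5.png',np.hstack([cv2.resize(A,(400,353)),cv2.resize(b,(400,353*400//400))]))
E
```

```text
clock: 8.65
eef_pos: [534.2, 16.6, 36.8]
eef_rot: [-3.141, 0.0, 1.831]
wrist_force: [0.2, 0.3, 0.2]
finger_gap: 63.0
[534.1788936   16.64195945  36.82345574] [0.24430415 0.27808342 0.22499004] [ 0.02647486 -0.00725301  0.01219205]
[316 252]
```

View pics/w5.png

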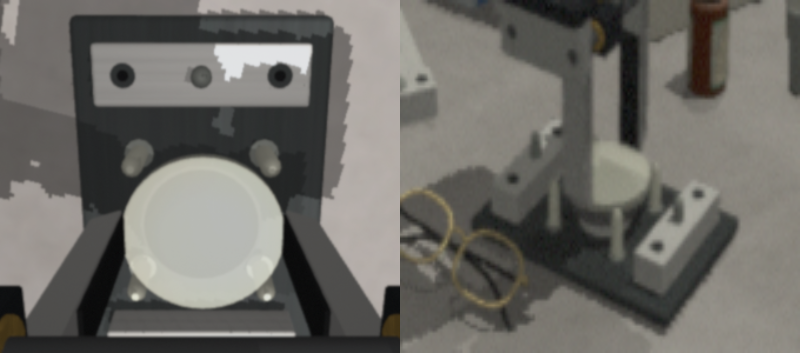

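Lens sits between the four posts with no contact force. Lower the last 3 mm, then open.

```bash
python3 -m crank '[{"offset":[0,0,-0.001],"spin":0},{"offset":[0,0,-0.002],"spin":0},{"offset":[0,0,-0.003],"spin":0},{"offset":[0,0,-0.0033],"spin":0},{"offset":[0,0,-0.0033],"spin":0},{"offset":[0,0,-0.0033],"spin":0},{"offset":[0,0,-0.0033],"spin":0},{"offset":[0,0,-0.0033],"spin":0}]'
python3 -m crank '[{"offset":[0,0,0],"spin":0},{"offset":[0,0,0],"spin":0},{"offset":[0,0,0],"spin":0},{"offset":[0,0,0],"spin":0},{"offset":[0,0,0],"spin":0},{"offset":[0,0,0],"spin":0},{"offset":[0,0,0],"spin":0},{"offset":[0,0,0],"spin":0}]' 0.95 10
```

```text
clock: 9.42
eef_pos: [534.5, 16.6, 34.3]
eef_rot: [3.141, 0.001, 1.831]
wrist_force: [0.5, 1.1, -0.7]
finger_gap: 62.4
clock: 10.08
eef_pos: [534.5, 16.6, 34.2]
eef_rot: [3.141, 0.001, 1.831]
wrist_force: [0.9, 0.2, 1.4]
finger_gap: 89.1
```

```bash
python3 -m crank '[{"offset":[0,0,0.02],"spin":0},{"offset":[0,0,0.05],"spin":0},{"offset":[0,0,0.085],"spin":0},{"offset":[-0.003,0.03,0.11],"spin":0},{"offset":[-0.006,0.065,0.13],"spin":0},{"offset":[-0.012,0.1,0.14],"spin":0},{"offset":[-0.02,0.13,0.14],"spin":0},{"offset":[-0.02,0.14,0.14],"spin":0}]' 1
python3 - <<'E'
from fit import *
w=manip.camera('scene')
s=manip.read_state();p=manip.camera('wrist');print(s['eef_pos'],s['eef_rot'],s['qd'].round(2))
np.save('w6s.npy',np.r_[s['eef_pos'],s['eef_rot']])
for n in ('lens','nest_top'):print(n,manip.search_frame(w,n)[:2])
for d in manip.masks_of(p,'drill_plate')[:2]:
    v,u=np.nonzero(d['mask']); X=unproj(p,np.c_[u,v],18,s)[:,:2].astype(np.float32)
    print(d['conf'],cv2.minAreaRect(X))
x=proj(w,[534,17,35])[0].astype(int)
b=w['pixels'][x[1]-50:x[1]+50,x[0]-50:x[0]+50,::-1]
A=p['pixels'][:,:,::-1].copy()
A[380:480,:100]=0
B=cv2.resize(A,(800,600));B[440:600,0:160]=cv2.resize(b,(160,160));
cv2.imwrite('pics/w6.png',B)
E
```

```text
clock: 10.75
eef_pos: [513.6, 159.9, 175.1]
eef_rot: [3.139, 0.0, 1.833]
wrist_force: [-0.9, 0.2, 0.2]
finger_gap: 93.7
[513.91652381 159.71176784 174.50850681] [3.14026659e+00 2.87009756e-04 1.83372267e+00] [-0.07  0.01  0.01 -0.01 -0.01 -0.07]
lens [{'location': [532.7, 10.4, 35.8], 'conf': 0.8}, {'location': [511.2, 263.6, 16.7], 'conf': 0.67}]
nest_top [{'location': [508.9, -8.7, 12.9], 'conf': 0.27}]
0.77 ((523.9039916992188, 288.78759765625), (151.6893768310547, 60.196407318115234), 67.51640319824219)
```

View pics/w6.png

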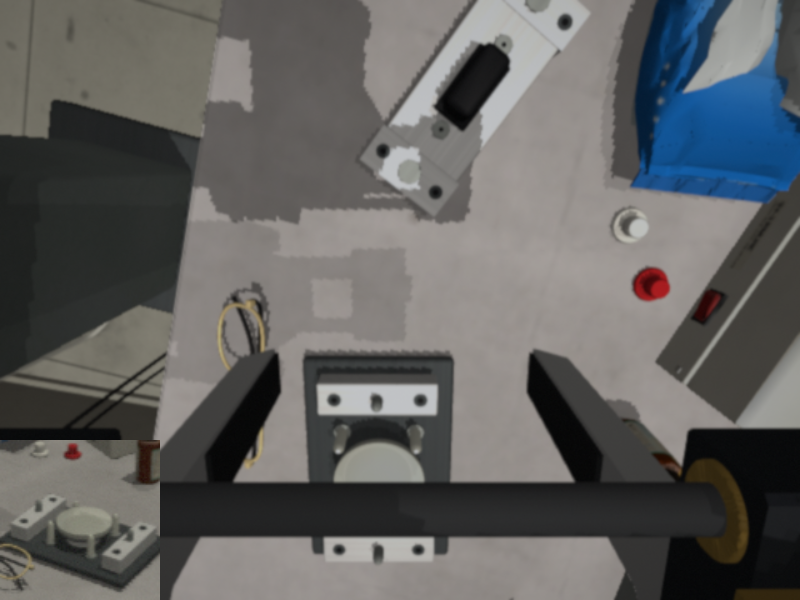

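Inset: the lens lies flat between the posts. The plate is seen whole, long axis at about 67.5° and rectangle 152x60 as it should be, with the black grip at px (472,85) of the 800-wide picture.

Run:
```python
from fit import *
a=np.load('w6s.npy');s=dict(eef_pos=a[:3],eef_rot=a[3:]);p=manip.camera('wrist')
print('grip top',unproj(p,np.array([(475,83)])/1.25,53,s), 'ends',unproj(p,np.array([(495,50),(450,118)])/1.25,53,s).round(),'bag edge',unproj(p,np.array([(640,180),(640,90)])/1.25,20,s).round(), 'dots',unproj(p,np.array([(504,44),(440,129)])/1.25,20,s).round(1))
print(manip.read_state()['eef_pos'],manip.read_state()['eef_rot'])
```

```text
grip top [[522.51998979 285.94417362  53.        ]] ends [[528. 305.  53.]
 [514. 265.  53.]] bag edge [[645. 264.  20.]
 [625. 314.  20.]] dots [[536.  317.   20. ]
 [512.3 260.4  20. ]]
[514.78643068 155.29986194 173.90827395] [3.14147030e+00 8.62045318e-04 1.82916156e+00]
```

```bash
python3 -m crank '[{"offset":[0.001,0.015,0],"spin":-5},{"offset":[0.002,0.04,-0.01],"spin":-11},{"offset":[0.004,0.07,-0.02],"spin":-17},{"offset":[0.006,0.095,-0.03],"spin":-23},{"offset":[0.008,0.115,-0.04],"spin":-29},{"offset":[0.008,0.128,-0.05],"spin":-34},{"offset":[0.008,0.132,-0.06],"spin":-37.3},{"offset":[0.008,0.132,-0.06],"spin":-37.3}]'
python3 -m crank '[{"offset":[0,0,0],"spin":0},{"offset":[0,0,0],"spin":0},{"offset":[0,0,0],"spin":0},{"offset":[0,0,0],"spin":0},{"offset":[0,0,0],"spin":0},{"offset":[0,0,0],"spin":0},{"offset":[0,0,0],"spin":0},{"offset":[0,0,0],"spin":0}]'
python3 - <<'E'
from fit import *
s=manip.read_state();p=manip.camera('wrist');print(s['eef_pos'],s['eef_rot'],s['qd'].round(2))
np.save('w7s.npy',np.r_[s['eef_pos'],s['eef_rot']])
for d in manip.masks_of(p,'drill_plate')[:2]:
    v,u=np.nonzero(d['mask']); X=unproj(p,np.c_[u,v],20,s)[:,:2].astype(np.float32)
    print(d['conf'],cv2.minAreaRect(X),u.min(),u.max(),v.min(),v.max())
g=cv2.cvtColor(p['pixels'],cv2.COLOR_RGB2GRAY)
cv2.imwrite('pics/w7.png',p['pixels'][:,:,::-1])
E
```

```text
clock: 11.72
eef_pos: [522.3, 286.7, 111.5]
eef_rot: [-3.139, 0.003, 1.175]
wrist_force: [-1.3, -0.4, -0.1]
finger_gap: 93.9
clock: 12.38
eef_pos: [522.3, 286.7, 111.6]
eef_rot: [-3.139, 0.003, 1.175]
wrist_force: [-0.3, 0.1, 0.2]
finger_gap: 94.3
[522.32225934 286.69559387 111.64609718] [-3.13942156  0.00338884  1.1752745 ] [ 0.  0.  0.  0. -0. -0.]
0.77 ((523.8636474609375, 288.4452819824219), (150.0163116455078, 61.67902755737305), 67.40931701660156) 275 367 131 340
```

View pics/w7.png

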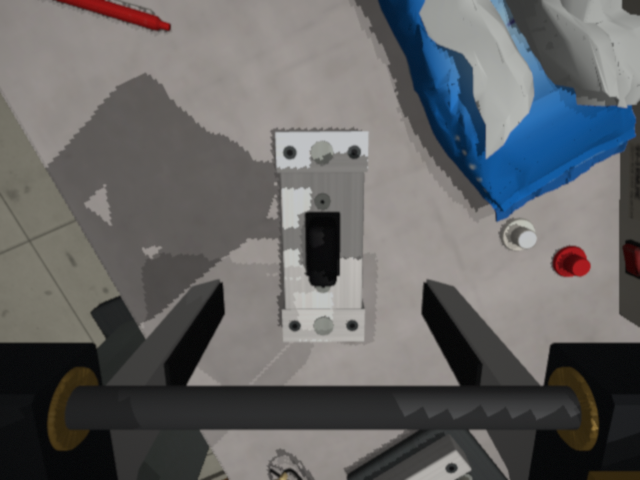

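Plate is centred at (523.9,288.4) and its yaw matches the tool. The grip at px (322,245) lies between the fingers, and the bag is well clear. Descending.

```bash
python3 -m crank '[{"offset":[0.001,0.001,-0.02],"spin":0},{"offset":[0.0015,0.0017,-0.04],"spin":0},{"offset":[0.0015,0.0017,-0.06],"spin":0},{"offset":[0.0015,0.0017,-0.075],"spin":0},{"offset":[0.0015,0.0017,-0.083],"spin":0},{"offset":[0.0015,0.0017,-0.088],"spin":0},{"offset":[0.0015,0.0017,-0.088],"spin":0},{"offset":[0.0015,0.0017,-0.088],"spin":0}]'
python3 -m crank '[{"offset":[0,0,0],"spin":0},{"offset":[0,0,0],"spin":0},{"offset":[0,0,0],"spin":0},{"offset":[0,0,0],"spin":0},{"offset":[0,0,0],"spin":0},{"offset":[0,0,0],"spin":0},{"offset":[0,0,0],"spin":0},{"offset":[0,0,0],"spin":0}]' 0.05 50
python3 -m crank '[{"offset":[0,0,0],"spin":0},{"offset":[0,0,0],"spin":0},{"offset":[0,0,0],"spin":0},{"offset":[0,0,0],"spin":0},{"offset":[0,0,0],"spin":0},{"offset":[0,0,0],"spin":0},{"offset":[0,0,0],"spin":0},{"offset":[0,0,0],"spin":0}]' 0.05 50
```

```text
clock: 13.15
eef_pos: [524.2, 288.6, 24.2]
eef_rot: [-3.14, 0.003, 1.175]
wrist_force: [-1.0, 0.3, 0.9]
finger_gap: 94.0
clock: 13.82
eef_pos: [524.1, 288.6, 24.2]
eef_rot: [-3.14, 0.003, 1.175]
wrist_force: [0.7, -0.2, 0.2]
finger_gap: 44.3
clock: 14.48
eef_pos: [524.0, 288.6, 24.2]
eef_rot: [-3.14, 0.003, 1.175]
wrist_force: [-1.9, 1.2, 0.7]
finger_gap: 17.9
```

```bash
python3 -m crank '[{"offset":[0,0,0.01],"spin":0},{"offset":[0,0,0.03],"spin":0},{"offset":[0,-0.01,0.055],"spin":6},{"offset":[0.001,-0.03,0.08],"spin":12},{"offset":[0.002,-0.06,0.09],"spin":18},{"offset":[0.003,-0.09,0.09],"spin":24.5},{"offset":[0.004,-0.12,0.09],"spin":31},{"offset":[0.005,-0.14,0.09],"spin":37.5}]'
python3 -m crank '[{"offset":[0,0,0],"spin":0},{"offset":[0,0,0],"spin":0},{"offset":[0,0,0],"spin":0},{"offset":[0,0,0],"spin":0},{"offset":[0,0,0],"spin":0},{"offset":[0,0,0],"spin":0},{"offset":[0,0,0],"spin":0},{"offset":[0,0,0],"spin":0}]'
python3 - <<'E'
from fit import *
s=manip.read_state();p=manip.camera('wrist');print(s['eef_pos'],s['eef_rot'],s['wrist_force'],s['moment'])
np.save('w8s.npy',np.r_[s['eef_pos'],s['eef_rot']])
for d in manip.masks_of(p,'drill_plate')[:2]:
    v,u=np.nonzero(d['mask']); X=unproj(p,np.c_[u,v],s['eef_pos'][2]-4,s)[:,:2].astype(np.float32)
    print(d['conf'],cv2.minAreaRect(X),u.min(),u.max(),v.min(),v.max())
cv2.imwrite('pics/w8.png',p['pixels'][:,:,::-1])
E
```

```text
clock: 15.15
eef_pos: [528.8, 146.3, 114.9]
eef_rot: [-3.14, 0.003, 1.835]
wrist_force: [0.4, -0.1, -3.4]
finger_gap: 17.8
clock: 15.82
eef_pos: [528.8, 146.6, 114.8]
eef_rot: [-3.14, 0.003, 1.835]
wrist_force: [0.4, -0.0, -4.9]
finger_gap: 17.5
[528.7704849  146.58566676 114.79158008] [-3.13964441  0.0033411   1.83471096] [ 0.391287   -0.01110748 -4.8881733 ] [ 0.00377342 -0.01561537 -0.03848825]
0.78 ((526.6919555664062, 158.20947265625), (60.21302032470703, 124.58033752441406), 15.082647323608398) 254 390 137 384
```

View pics/w8.png

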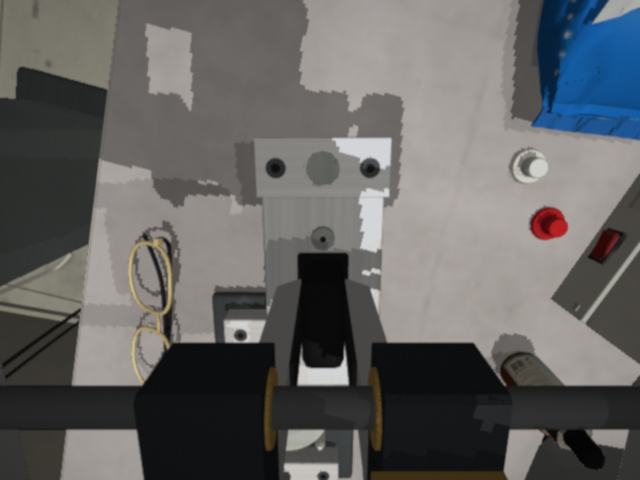

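Plate is held level and square with the fingers; its far edge corners are at (255,138) and (391,138). Next, the plate centre relative to the TCP.

Run:
```python
from fit import *
a=np.load('w8s.npy');s=dict(eef_pos=a[:3],eef_rot=a[3:]);p=manip.camera('wrist')
z=a[2]-4.2
X=unproj(p,[(255,138),(391,138),(322,167)],z,s)
yaw=a[5]-np.pi/2;c,d=np.cos(yaw),np.sin(yaw)
L=(X[:,:2]-a[:2])@np.array([[c,-d],[d,c]])
print('yaw',yaw,'in tool-plate frame rel TCP',L.round(1))
e=X[1]-X[0];print('edge len',np.linalg.norm(e),'yaw',np.arctan2(e[1],e[0]))
```

```text
yaw 0.26391463289612016 in tool-plate frame rel TCP [[-28.5  73.6]
 [ 31.3  73.6]
 [  1.   61. ]]
edge len 59.84086645906185 yaw 0.263245767374266
```

```bash
python3 -m crank '[{"offset":[0.0005,-0.01,0],"spin":-0.3},{"offset":[0.0015,-0.035,0],"spin":-0.3},{"offset":[0.0025,-0.065,0],"spin":-0.3},{"offset":[0.0035,-0.095,-0.005],"spin":-0.3},{"offset":[0.0045,-0.115,-0.015],"spin":-0.3},{"offset":[0.0049,-0.125,-0.025],"spin":-0.3},{"offset":[0.0049,-0.1287,-0.032],"spin":-0.3},{"offset":[0.0049,-0.1287,-0.032],"spin":-0.3}]'
python3 -m crank '[{"offset":[0,0,0],"spin":0},{"offset":[0,0,0],"spin":0},{"offset":[0,0,0],"spin":0},{"offset":[0,0,0],"spin":0},{"offset":[0,0,0],"spin":0},{"offset":[0,0,0],"spin":0},{"offset":[0,0,0],"spin":0},{"offset":[0,0,0],"spin":0}]'
```

```text
clock: 16.63
eef_pos: [532.9, 17.1, 81.2]
eef_rot: [-3.137, 0.003, 1.828]
wrist_force: [-0.5, 0.6, -4.5]
finger_gap: 17.5
clock: 17.3
eef_pos: [532.9, 17.2, 81.3]
eef_rot: [-3.137, 0.003, 1.828]
wrist_force: [-0.1, -0.0, -3.6]
finger_gap: 18.0
```

```bash
python3 -m crank '[{"offset":[0.0008,0.0007,0],"spin":0},{"offset":[0.0008,0.0007,-0.003],"spin":0},{"offset":[0.0008,0.0007,-0.006],"spin":0},{"offset":[0.0008,0.0007,-0.009],"spin":0},{"offset":[0.0008,0.0007,-0.011],"spin":0},{"offset":[0.0008,0.0007,-0.013],"spin":0},{"offset":[0.0008,0.0007,-0.0145],"spin":0},{"offset":[0.0008,0.0007,-0.0145],"spin":0}]'
```

```text
clock: 17.97
eef_pos: [533.6, 17.9, 66.4]
eef_rot: [-3.137, 0.002, 1.828]
wrist_force: [0.5, 0.1, -4.5]
finger_gap: 17.5
```

No contact at 66.4 mm, below the 69 mm ride height, so the bores appear to be over the pins. Continuing gently.

```bash
python3 -m crank '[{"offset":[0,0,-0.001],"spin":0},{"offset":[0,0,-0.002],"spin":0},{"offset":[0,0,-0.003],"spin":0},{"offset":[0,0,-0.004],"spin":0},{"offset":[0,0,-0.005],"spin":0},{"offset":[0,0,-0.005],"spin":0},{"offset":[0,0,-0.005],"spin":0},{"offset":[0,0,-0.005],"spin":0}]'
```

```text
clock: 18.63
eef_pos: [533.5, 17.9, 61.4]
eef_rot: [-3.137, 0.002, 1.828]
wrist_force: [0.3, 0.1, -3.4]
finger_gap: 17.6
```

```bash
python3 -m crank '[{"offset":[0,0,-0.001],"spin":0},{"offset":[0,0,-0.002],"spin":0},{"offset":[0,0,-0.003],"spin":0},{"offset":[0,0,-0.004],"spin":0},{"offset":[0,0,-0.005],"spin":0},{"offset":[0,0,-0.006],"spin":0},{"offset":[0,0,-0.006],"spin":0},{"offset":[0,0,-0.006],"spin":0}]'
```

```text
clock: 19.3
eef_pos: [533.7, 17.9, 56.0]
eef_rot: [-3.137, 0.003, 1.828]
wrist_force: [-4.6, 0.1, 8.4]
finger_gap: 17.4
```

```bash
python3 -m crank '[{"offset":[-0.0004,0,-0.0005],"spin":0},{"offset":[-0.0004,0,-0.001],"spin":0},{"offset":[-0.0004,0,-0.0015],"spin":0},{"offset":[-0.0004,0,-0.002],"spin":0},{"offset":[-0.0004,0,-0.002],"spin":0},{"offset":[-0.0004,0,-0.002],"spin":0},{"offset":[-0.0004,0,-0.002],"spin":0},{"offset":[-0.0004,0,-0.002],"spin":0}]'
python3 -c "
from cell import manip
s=manip.read_state();print(s['eef_pos'],s['eef_rot'],s['wrist_force'],s['moment'])"
```

```text
clock: 19.97
eef_pos: [533.6, 17.9, 55.2]
eef_rot: [-3.138, 0.003, 1.828]
wrist_force: [-8.0, 0.4, 16.1]
finger_gap: 17.3
[533.64541166  17.91026567  55.23495955] [-3.13838112e+00  2.94354765e-03  1.82823151e+00] [-7.98172838  0.4317721  16.07218334] [ 0.05517837  1.5689777  -0.02284187]
```

Pressed to 55.2 mm, with about 20 N down and 8 N sideways in x (pins against the bores). I'll relieve the side load by shifting towards -x.

```bash
python3 -m crank '[{"offset":[-0.0005,0,-0.0008],"spin":0},{"offset":[-0.001,0,-0.0008],"spin":0},{"offset":[-0.001,0,-0.0008],"spin":0},{"offset":[-0.001,0,-0.0008],"spin":0},{"offset":[-0.001,0,-0.0008],"spin":0},{"offset":[-0.001,0,-0.0008],"spin":0},{"offset":[-0.001,0,-0.0008],"spin":0},{"offset":[-0.001,0,-0.0008],"spin":0}]'
python3 -c "
from cell import manip
s=manip.read_state();print(s['eef_pos'],s['eef_rot'],s['wrist_force'],s['moment'])"
```

```text
clock: 20.63
eef_pos: [533.5, 17.9, 55.5]
eef_rot: [-3.141, 0.004, 1.828]
wrist_force: [-1.7, 0.0, 9.6]
finger_gap: 17.5
[533.54107278  17.88930594  55.46977508] [-3.14075487  0.00365991  1.82829002] [-1.65136692  0.04777081  9.58448133] [ 0.00377194  0.36989526 -0.02689494]
```

```bash
python3 -m crank '[{"offset":[-0.0008,0,-0.001],"spin":0},{"offset":[-0.001,0,-0.0015],"spin":0},{"offset":[-0.0012,0,-0.002],"spin":0},{"offset":[-0.0012,0,-0.002],"spin":0},{"offset":[-0.0012,0,-0.002],"spin":0},{"offset":[-0.0012,0,-0.002],"spin":0},{"offset":[-0.0012,0,-0.002],"spin":0},{"offset":[-0.0012,0,-0.002],"spin":0}]'
python3 - <<'E'
from h import *
s=manip.read_state();print(s['eef_pos'],s['eef_rot'],s['wrist_force'],s['moment'],s['finger_gap'])
t=[]
for c in('scene','side'):
    p=manip.camera(c);x=proj(p,[534,17,45])[0].astype(int)
    t.append(cv2.resize(p['pixels'][x[1]-55:x[1]+45,x[0]-65:x[0]+65,::-1],(400,308),interpolation=cv2.INTER_CUBIC))
cv2.imwrite('pics/f.png',np.hstack(t))
E
```

```text
clock: 21.3
eef_pos: [533.5, 17.9, 55.2]
eef_rot: [3.139, 0.005, 1.828]
wrist_force: [-2.7, 0.7, 16.3]
finger_gap: 17.7
[533.52853933  17.85277316  55.19386881] [3.13926196 0.00459233 1.82821887] [-2.74584945  0.71248251 16.26120563] [ 0.05909625  0.87438207 -0.01078238] 17.672940716299124
```

View pics/f.png

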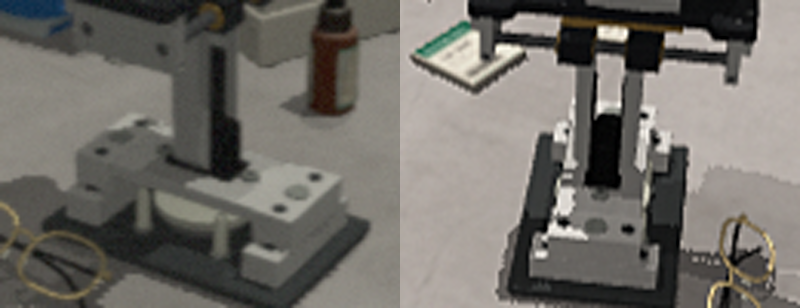

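Both views show the plate level and down on both rails. The height matches flush (24.2 + 31 = 55.2 mm), and stiffness has jumped from about 1 to 24 N/mm, which means shoulder contact. Handing in.

```bash
python3 -c "
from cell import manip
s=manip.read_state();print(s['eef_pos'],s['wrist_force'],s['qd'].round(3));print(manip.sign_off())"
```

```text
[533.54313665  17.87341453  55.18704406] [-4.13570924  0.29287614 17.19054592] [ 0.001 -0.    -0.     0.    -0.     0.001]
the job is handed in; nothing more can be done
None
```

The lens is on the nest and released, and the drill plate is over both pins. I handed the job in at about 21 s with the plate still gripped and pressed down. No verdict was reported.

- **Lens:** a camera view after release showed it lying flat between the four posts.
- **Plate on pins:** it dropped over them at the first try, with no contact force at the 14 mm ride height, so no feeling search was needed.
- **Flush on the shoulders:** the tool stopped at 55.2 mm, which is exactly the expected flush height. The wrist reads about 17 N upward; with the plate's weight, I press with about 21 N. The last 0.3 mm was about 20 times stiffer than the spring, which points to shoulder contact. The tool was level within 0.005 rad and still. Two camera views show the plate down on both rails.
- **Off-nominal:** about 3–4 N of side force along x, with a small moment, was still there at hand-in. It had been 8 N before I shifted the plate towards -x. The plate is most likely bearing lightly on one side of the pins.
- **Not measured directly:** the clamping force on the lens and the nest travel are inferred from height and force.
- **Other objects:** the arm never approached the spectacles, the lens packet or the dropper closely, and they looked undisturbed in the pictures. I did not measure their positions again at the end.

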